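Lock the toy-painting jig with its locating pin

ROBOT

A 6-joint arm with a two-finger parallel gripper is mounted at the origin on the work surface. World frame = base frame: x ahead of the robot, y to its left, z up, the work surface at z = 0. Lengths are in m, angles in rad, forces in N, time in s.
With the tool pointing down it reaches from about 0.35 to 0.85 m from the base axis. Payload 8.1 kg.
Tool frame: the origin (TCP) lies where the fingers leave the gripper's body, on its centre line; the fingertips stand 73 mm ahead of it and the grasp point (between the pads) lies 54 mm ahead of it; z points along the fingers, y is the line along which they close (so a half turn about z gives the same grasp; the last joint's range is limited). The gripper opens to 85 mm and grips with 20 to 120 N. Pads are 22 mm wide; open, the fingers measure 114 mm over their backs; the gripper's body (76 mm by 85 mm) begins 54 mm behind the grasp point. The pads swing forward as they close: fully open they stand 13 mm farther back than shut.
Start: joints at [-0.085, 0.13, 1.488, -0, 1.523, -0.085], TCP at [0.6, 0, 0.304] pointing down, gripper open.
Joint ranges: [-2.96, 2.96], [-0.89, 2.26], [0.02, 2.5], [-1.34, 4.48], [0, 2.73], [-2.66, 2.66]. Speed limits (rad/s): [2.39, 2.39, 2.79, 3.14, 3.14, 3.14].

INTERFACE

Orientations are given as a unit quaternion [w, x, y, z].
In Python, from plant import bot gives the robot as it stands.
- The arm moves only by the shell command python3 -m crank 'ROWS' [FORCE]. ROWS is JSON, a list of rows, each a list of 3 entries, a list of its own where there are three numbers: the opening, from 0 (shut) to 1 (fully open), then the shift along the world's x, y, z in m, then the turn about the world's z in degrees. A call has 1 to 8 rows; each row is the pose to reach, as a shift and turn from the pose commanded when the call began; what a row does not reach only later rows make up. A row lasts 1/8 s, in which the tool goes at most 62.5 mm and 10.7 degrees, less where a joint would pass 70% of its speed; a pose out of reach is approached as far as the arm can. A call with a gripper value outside its range is refused whole. The fingers move at their own pace and stop on an object; FORCE is the grip in N (left out, the last holds). Time passes only in rows, so rows that repeat a pose let the fingers close. It gives the time, the measured TCP pose, the force, the opening and the grip force at its end, in the units of the state.
- bot.get_obs(): the state, without advancing time (a new reading comes with each control period).
- bot.capture(name): name is "scene" or "side" or "wrist"; returns a dict with "img" (420x560x3 uint8, blue, green, red), "intrinsics" (3x3 intrinsics, pixels), "rvec" (rotation vector, rad) and "tvec" (3), from world to camera coordinates, as OpenCV has them. Camera axes: x right, y down, z forward; pixel columns grow to the right and rows downward; lengths in m; the calibration is good to about 2 mm. The wrist camera is an equidistant fisheye: a pixel r from the principal point sees the ray r / f radians off the axis. A picture is of the moment at which its call begins. There is no depth.
- bot.job_done(): hands the job in; it is judged then, once.
The state is a dict: "clock": time; "qpos": joint angles; "joint_vel": joint speeds; "joint_torque": joint torques, N m; "position": TCP position; "tool_rot": TCP orientation; "contact_force": force on the tool from outside, world axes, zero at the start; "torque": the same for the moment, N m; "finger_gap": finger opening in m; "gripper_force": force on a finger pad.
Only numpy, scipy, OpenCV 4.12 (cv2) and the standard library are available. Lean on these libraries where they do the work, as an engineer would, in place of code of your own. Each camera call takes 0.05 s, during which the arm holds its last target. There are 200 camera calls.

TASK

On the toy-painting jig, push the sliding carriage that carries the yellow figure by its black post fully home against the stop, so that its brass bushing comes under the brass bushing of the overhead arm. Then take the red-headed steel pin out of its grey rack and thread it down through the upper bushing and on through the lower one, until its tapered nose is fully out below the lower bushing but still hangs clear of the base plate; finish still gripping the pin there, upright and at rest, so that a clip can be fitted - do not let go of it. Leave the blue jar, the white figure and the roll of orange tape where they stand.

Things in the scene. Friction and masses are not known exactly. Their poses are not given: they have to be found in the camera images.
- jig: The painting jig, fixed to the table. Origin on the table straight below both bushings' axis. Axes: z up, +y = the way the carriage goes home, +x = towards the grey column that carries the overhead arm (column 48 to 68 mm from the axis, 50 mm wide, 138 mm high). Dark base plate 130 x 280 x 10 mm, its top 10 mm above the table; red end stop at its +y end.
- carriage (a joint): Aluminium carriage of the jig, a slide: 0 m = fully home at the hard stop, its bushing straight under the upper one; grows as it is pulled out, up to 0.08; starts 0.03 to 0.07 out. About 2 N of friction and slight damping, no spring: it stays where it is left. Plate 70 mm wide, 18 mm thick, its top 63 mm above the table.
- post (a point): Centre of the upper part of the carriage's upright black post, for pushing or pinching: 18 mm diameter, 63 to 115 mm above the table, this point at 93 mm. Fixed to the carriage 90 mm from the lower bushing's axis, towards -y of the jig. Axes as the jig's: pushed along +y, the carriage goes home.
- upper_bush (a point): Centre of the upper mouth of the upper bushing, 138 mm above the table: brass block 44 mm square, 18 mm thick (underside at 120 mm), vertical through hole 14.5 mm wide, at the end of the jig's overhead arm. Fixed. Axes as the jig's.
- lower_bush (a point): Centre of the upper mouth of the lower bushing, 63 mm above the table: same brass block and hole, let into the carriage (underside at 45 mm); straight under the upper one when the carriage is home. Free space below, down to the base plate (top at 10 mm). A yellow figure with blue boots, 40 mm wide, its top 113 mm above the table, is fixed to the carriage 72 mm from the hole, towards +y.
- pin_head (a point): Centre of the pin's red round grip, 20 mm diameter, 40 mm high. Below it a plain steel shank, 12 mm diameter, 135 mm long with the nose; whole pin 175 mm, about 0.11 kg. z runs from nose to head. Starts upright in the socket of the grey rack, this point 165 mm above the table; it pulls straight up.
- pin_nose (a point): Lower end of the pin, on its axis, 155 mm below the centre of the grip. The nose is tapered: 6 mm across at the end, growing to 12 mm over its last 8 mm.
- pin_rack: Grey rack that holds the pin, fixed, 60 x 60 x 45 mm, origin under its centre; socket in the middle of its top 13.6 mm wide, 35 mm deep.
- marker_rack: Wooden block with four upright paint markers, fixed, 60 x 60 mm, 120 mm high in all, origin under its centre; not needed. It and the pin's rack may swap sides.
- jar_center (a point): Centre of a blue paint jar, 48 mm diameter, 55 mm high, standing loose: to be left alone.
- toy_center (a point): Centre of a loose white vinyl figure with grey boots, 48 mm across, 75 mm high, standing: to be left alone.
- tape_center (a point): Centre of a roll of orange tape lying flat, 68 mm diameter, 24 mm high, loose: to be left alone.
Not all that is in view belongs to the job. Of the things that look like the part that bears pin_head, the largest one is meant.

How it is judged:
On the way, in this order (a step that is already met when the one before it is completed fails the run):
1. the carriage is fully home (within 4 mm of the stop) (value of joint carriage below 0.004 m), for 0.2 s.
2. with the carriage home, the pin's nose has come out below the upper bushing and is on the axis of both bushings, but not yet in the lower one (value of joint carriage below 0.004 m and horizontal distance between pin_nose and upper_bush below 0.008 m and height (world z) of pin_nose between 0.063 and 0.118 m).
3. the pin's tapered nose is fully out below the lower bushing (value of joint carriage below 0.004 m and horizontal distance between pin_nose and upper_bush below 0.006 m and horizontal distance between pin_nose and lower_bush below 0.006 m and height (world z) of pin_nose below 0.037 m), for 0.2 s.
At the end, for the whole second after the job is handed in: Carriage home (within 4 mm); pin upright (0.08 rad) through both bushings (nose within 6 mm of both axes), nose end 15 to 37 mm above the table: 8 mm or more below the lower bushing, 5 mm or more above the base plate; gripped by the fingers (over 1 N) and at rest (under 10 mm/s) (all of step 3 and height (world z) of pin_nose above 0.015 m and angle between pin_head's own z axis and vertical below 0.08 rad and contact force between the fingers and pin above 1 N and linear speed of pin below 0.01 m/s); the arm keeps its last pose, push and grip.
It fails at once if the blue jar is shifted more than 30 mm or knocked over (distance of jar_center from where it was at the start of the episode above 0.03 m or angle between jar_center's own z axis and vertical above 0.5 rad).
It fails at once if the white figure is shifted more than 30 mm or knocked over (distance of toy_center from where it was at the start of the episode above 0.03 m or angle between toy_center's own z axis and vertical above 0.5 rad).
It fails at once if the roll of tape is shifted more than 30 mm or knocked over (distance of tape_center from where it was at the start of the episode above 0.03 m or angle between tape_center's own z axis and vertical above 0.5 rad).
It also fails if it takes over 54 s, if anything falls off the work surface, if the arm or the gripper's body presses on something with over 40 N, if the wrist force passes 120 N, or if a joint passes its speed limit or range.

## Working session

There is one attempt and no reset: what is moved stays moved. The work goes in short steps, Python scripts to look and compute and a shell command to move; the robot and the scene stay as the last step left them, time stands still between calls to the robot, and variables do not carry over. Pictures are saved under pics/ and viewed, at most 10 in all, crops included, and the job is handed in when it is done.

```bash
ls; mkdir -p pics
cat > h.py <<'E'
import numpy as np, cv2
from plant import bot
def cap(n,f=None):
    c=bot.capture(n)
    c['img']=np.asarray(c['img'],np.uint8)
    if f: cv2.imwrite('pics/'+f,c['img'])
    return c
def ray(c,u,v,fish=False):
    K=np.array(c['intrinsics']);R=cv2.Rodrigues(np.array(c['rvec'],float))[0];t=np.array(c['tvec'],float).ravel()
    x=(u-K[0,2])/K[0,0];y=(v-K[1,2])/K[1,1]
    if fish:
        r=np.hypot(x,y)+1e-12;d=np.array([x/r*np.sin(r),y/r*np.sin(r),np.cos(r)])
    else: d=np.array([x,y,1.])
    return -R.T@t,R.T@d
def onz(c,u,v,z,fish=False):
    o,d=ray(c,u,v,fish);return o+d*(z-o[2])/d[2]
def tri(rs):
    A=0;b=0
    for o,d in rs:
        d=d/np.linalg.norm(d);P=np.eye(3)-np.outer(d,d);A=A+P;b=b+P@o
    return np.linalg.solve(A,b)
E
python3 - <<'E'
from h import *
a=cap('scene','a.png');b=cap('side','b.png');w=cap('wrist','w.png')
for c in (a,b,w): print(ray(c,280,210))
E
```

```text
pics
(array([1.00965271, 0.36890242, 0.94349065]), array([-0.49272826, -0.35881706, -0.79282742]))
(array([0.30003089, 0.66697967, 0.61950369]), array([ 0.27780841, -0.76366724, -0.58279875]))
(array([0.59957768, 0.08296122, 0.37331787]), array([ 0.00797509, -0.30417492, -0.95276459]))
```

View pics/a.png

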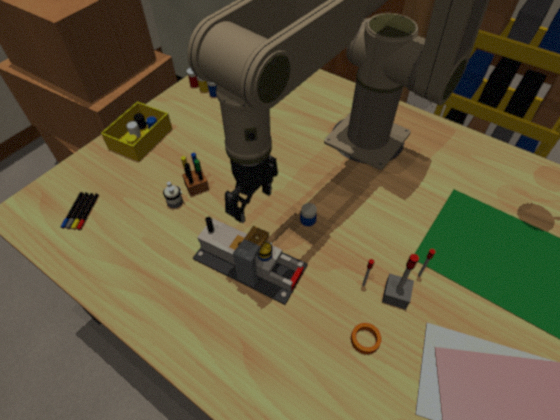

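View pics/b.png

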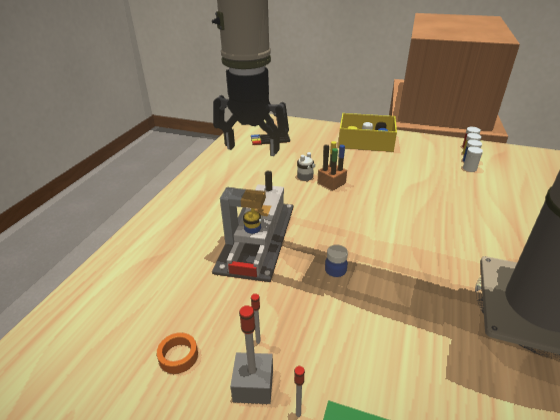

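View pics/w.png

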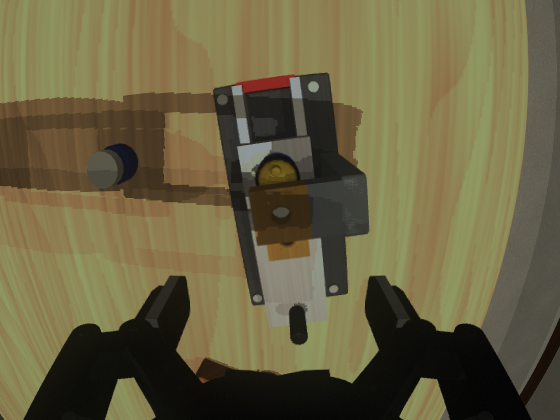

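Scene: red-headed pins at (412,262), (370,264) and (431,253). In the side view they are at (247,320), (256,300) and (299,376). The one at scene (412,262) / side (247,320) stands in the grey rack and is the largest, so it fits the description; I will confirm it in a crop. Wrist view: upper bushing hole (281,212), post top (299,335), stop (265,85).

Run:
```python
from h import *
a=cap('scene');b=cap('side');w=cap('wrist')
def blobs(c,name,lo,hi,mn=25):
    hsv=cv2.cvtColor(c['img'],cv2.COLOR_BGR2HSV);m=0
    for l,h in zip(lo,hi): m=m|cv2.inRange(hsv,np.array(l),np.array(h))
    n,L,S,C=cv2.connectedComponentsWithStats(m)
    for i in range(1,n):
        if S[i,4]>mn: print(name,S[i],C[i].round(1))
    return m
red=([0,170,60],[172,170,60]),([4,255,255],[180,255,255])
for c,n in((a,'scene'),(b,'side'),(w,'wrist')): blobs(c,n,*red)
blobs(a,'sceneblue',([108,100,30],),([128,255,255],)); 
print('hole',onz(w,281,212,.138),'post',onz(w,299,338,.115))
for p in [(222,99),(313,87),(257,298),(333,289)]: print('screw',onz(w,*p,.011,True), )
print('hole f',onz(w,281,212,.138,True),'post f',onz(w,299,338,.115,True))
print('post tri',tri([ray(a,209,219),ray(b,269,173)]))
print('pin top approx',tri([ray(a,412,262),ray(b,247,320)]))
print('jar',onz(a,308,207,.055),'tape',onz(a,366,338,.024),'toy',onz(a,172,185,.07),'rack',onz(a,400,285,.045))
ca=cv2.resize(a['img'][235:310,345:445],None,fx=4,fy=4,interpolation=2)
cb=cv2.resize(b['img'][285:410,215:315],None,fx=3.2,fy=3.2,interpolation=2)
cw=cv2.resize(w['img'][180:240,240:320],None,fx=4,fy=4,interpolation=2)
H=np.zeros((600,800,3),np.uint8);H[:300,:400]=ca;H[:400,420:740]=cb;H[310:550,:320]=cw
cv2.imwrite('pics/c.png',H)
```

```text
scene [ 77 219   8  10  38] [ 80.4 223.5]
scene [410 255   8   7  47] [413.6 258. ]
scene [291 267  13  20 105] [296.2 275. ]
side [229 262  27   9 131] [242.8 265.2]
side [252 294   7   7  38] [254.9 296.8]
side [240 306  14  11 117] [246.3 311. ]
side [295 367   9   8  61] [299.1 370.5]
wrist [236  75  58  18 552] [265.1  83.7]
sceneblue [540   9  20  44 320] [552.4  35.8]
sceneblue [454  50  39  48 651] [473.6  73.1]
sceneblue [209  86   7  11  37] [212.3  90.9]
sceneblue [147 117   9  10  50] [150.6 120.2]
sceneblue [517 136  21  16 154] [527.  143.7]
sceneblue [301 215  15  11  64] [307.6 220.7]
sceneblue [ 61 218   8   9  31] [ 64.7 222.1]
hole [0.60263483 0.00606399 0.138     ] post [ 0.62072345 -0.1289496   0.115     ]
screw [0.53889753 0.09587901 0.011     ]
screw [0.63890679 0.10863743 0.011     ]
screw [ 0.5730827  -0.15473421  0.011     ]
screw [ 0.67304545 -0.14158604  0.011     ]
hole f [0.60263508 0.00606421 0.138     ] post f [ 0.62199507 -0.13644375  0.115     ]
post tri [ 0.62033376 -0.13724649  0.11154072]
pin top approx [0.47298829 0.33450729 0.1639833 ]
jar [0.40387593 0.02339691 0.055     ] tape [0.6221066  0.32769406 0.024     ] toy [ 0.5733652  -0.32788201  0.07      ] rack [0.46722056 0.33272337 0.045     ]
```

View pics/c.png

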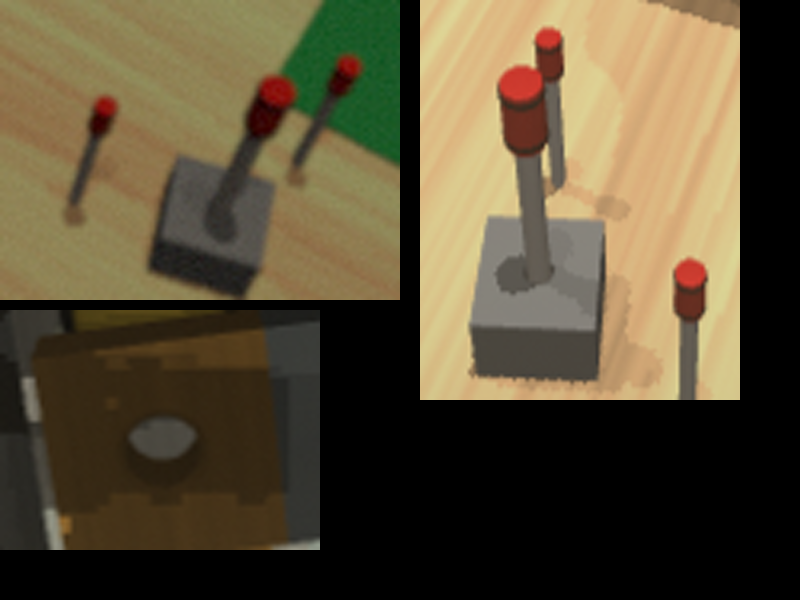

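The crop confirms it: the pin in the grey rack, head top at scene (414,258) and side (247,311), is clearly the largest, and the two smaller pins stand free. The jig's yaw is about 7.8°, the post is at about (0.621,-0.137), and the bushing axis at about (0.603,0.005). First I move the shut fingers behind the post.

```bash
python3 -m crank '[[0,[0.01,-0.06,0],8],[0,[0.018,-0.12,0],8],[0,[0.027,-0.187,0],8],[0,[0.027,-0.187,-0.05],8],[0,[0.027,-0.187,-0.10],8],[0,[0.027,-0.187,-0.156],8],[0,[0.027,-0.187,-0.156],8],[0,[0.027,-0.187,-0.156],8]]' 60
python3 - <<'E'
from h import *
a=cap('scene');b=cap('side','d.png');w=cap('wrist','e.png')
print(bot.get_obs()['tool_rot'])
print('head',onz(a,414,258.3,.185),onz(b,246.6,311,.185),tri([ray(a,414,258.3),ray(b,246.6,311)]))
print('small',tri([ray(a,370.5,263),ray(b,255,297)]),tri([ray(a,431.5,251.5),ray(b,299,370.5)]))
print('marker', onz(a,195,180,.05))
print('hole',onz(w,281,214.5,.138,True))
o=np.hstack([w['img'],b['img'][130:330,150:390]. repeat(1,0) if 0 else w['img'][:, :1]])
cv2.imwrite('pics/e.png',w['img'])
E
```

```text
clock: 1.3
position: [0.628, -0.1873, 0.1501]
tool_rot: [0.001, 0.656, 0.755, 0.0]
contact_force: [-0.4, 0.4, 0.6]
finger_gap: 0.0003
gripper_force: 0.0
[0.00271119 0.65600135 0.75475421 0.00098167]
head [0.47641427 0.33491935 0.185     ] [0.47165019 0.33603419 0.185     ] [0.47332139 0.33415307 0.18145133]
small [0.49767363 0.25433519 0.11671942] [0.38864873 0.3576991  0.11853051]
marker [ 0.51002871 -0.30288482  0.05      ]
hole [ 0.62253623 -0.1333107   0.138     ]
```

View pics/e.png

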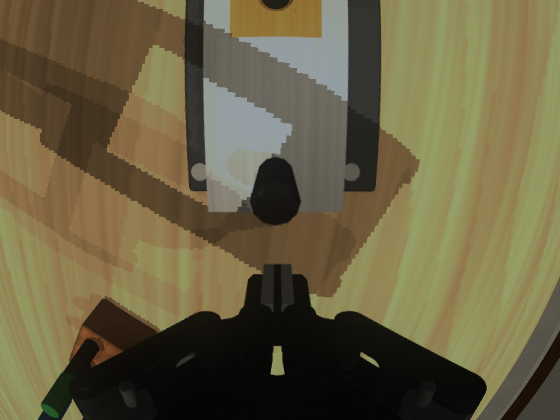

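The fingers at (277,285) are straight behind the post at (275,200). Now I push along (-0.135, 0.991).

```bash
python3 -m crank '[[0,[-0.003,0.020,0],0],[0,[-0.005,0.035,0],0],[0,[-0.006,0.045,0],0],[0,[-0.0075,0.055,0],0],[0,[-0.0085,0.063,0],0],[0,[-0.0095,0.070,0],0],[0,[-0.010,0.075,0],0]]'
```

```text
clock: 2.33
position: [0.6169, -0.1116, 0.1478]
tool_rot: [-0.0, 0.656, 0.755, -0.0]
contact_force: [1.0, -1.5, 1.8]
finger_gap: 0.0001
gripper_force: 1.1
```

```bash
python3 -m crank '[[0,[-0.0005,0.003,0],0],[0,[-0.001,0.006,0],0],[0,[-0.001,0.008,0],0]]'
```

```text
clock: 2.7
position: [0.6161, -0.106, 0.1479]
tool_rot: [0.001, 0.656, 0.755, -0.001]
contact_force: [1.8, -17.2, -2.5]
finger_gap: 0.0002
gripper_force: 8.3
```

```bash
python3 -m crank '[[0,[0,0,0],0],[0,[0,0,0],0],[0,[0.002,-0.015,0],0],[0,[0.002,-0.015,0.05],0],[0,[0.002,-0.010,0.1],0],[0,[0,0.0,0.16],0],[0,[0,0.01,0.16],0],[0,[0,0.01,0.16],0]]'
python3 - <<'E'
from h import *
a=cap('scene');w=cap('wrist')
cv2.imwrite('pics/f.png',cv2.resize(w['img'],(800,600)))
np.savez('w1.npz',**w)
E
```

```text
clock: 3.7
position: [0.6159, -0.0935, 0.3076]
tool_rot: [-0.0, 0.656, 0.755, 0.0]
contact_force: [0.1, -0.3, -1.2]
finger_gap: -0.0001
gripper_force: 0.0
```

View pics/f.png

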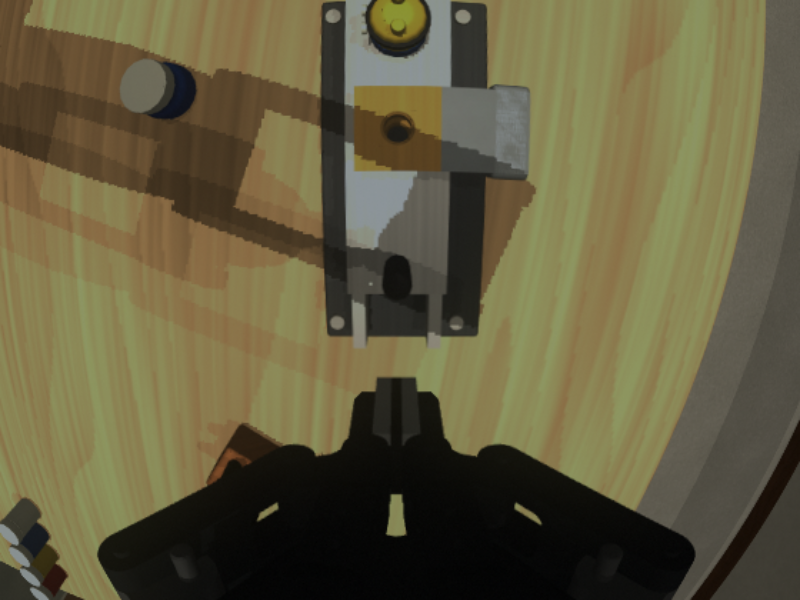

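Wrist view: the carriage is home, with the lower hole seen dark straight through the upper one at (398,128) of the enlarged picture, i.e. (278.4,89.8). Next I head for the pin and look from near.

```bash
python3 - <<'E'
from h import *
w=dict(np.load('w1.npz'))
print('hole',onz(w,278.4,89.8,.138,True))
for p in [(355,87),(442,87),(355,170),(442,171)]: print(onz(w,p[0]*.7,p[1]*.7,.138,True))
E
python3 -m crank '[[0.6,[0,0.05,0.02],0],[0.6,[-0.03,0.10,0.04],0],[0.6,[-0.06,0.155,0.04],-8],[0.6,[-0.09,0.21,0.04],-8],[0.6,[-0.12,0.26,0.04],-8],[0.6,[-0.142,0.31,0.04],-8],[0.6,[-0.142,0.33,0.04],-8],[0.6,[-0.142,0.33,0.04],-8]]'
python3 - <<'E'
from h import *
w=cap('wrist')
cv2.imwrite('pics/g.png',cv2.resize(w['img'],(800,600)))
np.savez('w2.npz',**w)
hsv=cv2.cvtColor(w['img'],cv2.COLOR_BGR2HSV)
m=cv2.inRange(hsv,np.array([0,150,50]),np.array([6,255,255]))|cv2.inRange(hsv,np.array([172,150,50]),np.array([180,255,255]))
n,L,S,C=cv2.connectedComponentsWithStats(m)
for i in range(1,n):
    if S[i,4]>20: print(S[i],C[i].round(1),onz(w,*C[i],.185,True))
E
```

```text
hole [0.60238737 0.00288122 0.138     ]
[0.57813248 0.02143162 0.138     ]
[0.62134455 0.0275951  0.138     ]
[ 0.58389133 -0.02121099  0.138     ]
[ 0.62771535 -0.01549738  0.138     ]
clock: 4.8
position: [0.4738, 0.2366, 0.3464]
tool_rot: [-0.0, 0.706, 0.708, -0.001]
contact_force: [-0.5, -0.1, -0.4]
finger_gap: 0.0514
gripper_force: 0.0
[258  80  27  27 584] [271.   92.9] [0.4690059  0.33112291 0.185     ]
[377 148  15  12 124] [383.8 153.7] [0.55223302 0.289407   0.185     ]
[373 152   4   9  21] [374.7 155.8] [0.54521656 0.28758591 0.185     ]
[227 156  18  20 162] [235.8 165.8] [0.44338588 0.27890601 0.185     ]
[347 264  36  13 265] [363.7 270.4] [0.54508465 0.19315817 0.185     ]
```

View pics/g.png

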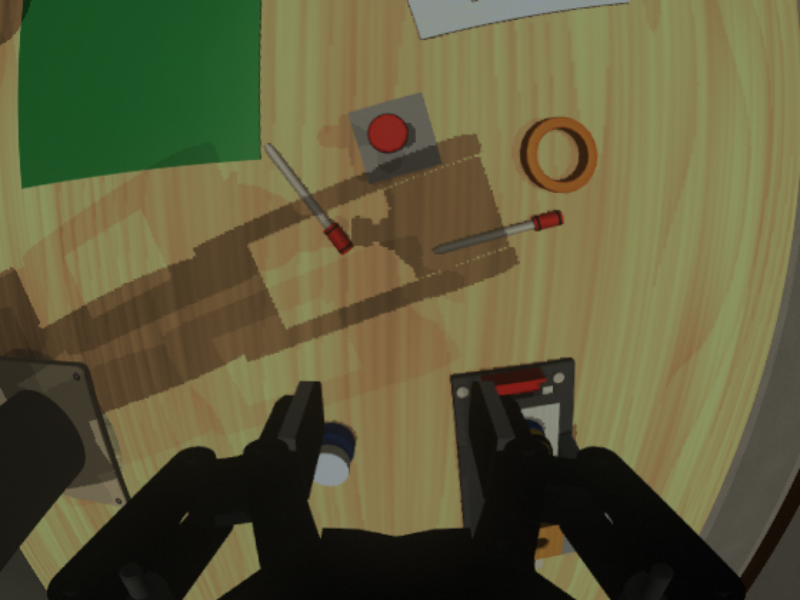

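Wrist view: red head at (271,93) standing in its rack. The two small pins lie flat and clear of the fingers' path. Combining the views puts the head at about (0.4715,0.3335). I go over it, descend, and close gently.

```bash
python3 -m crank '[[0.6,[-0.0025,0.05,0],0],[0.6,[-0.0025,0.097,0],0],[0.6,[-0.0025,0.097,-0.04],0],[0.6,[-0.0025,0.097,-0.08],0],[0.6,[-0.0025,0.097,-0.11],0],[0.6,[-0.0025,0.097,-0.125],0],[0.6,[-0.0025,0.097,-0.125],0],[0.6,[-0.0025,0.097,-0.125],0]]' 30
python3 - <<'E'
from h import *
w=cap('wrist');a=cap('scene');b=cap('side')
H=np.zeros((420,800,3),np.uint8)
H[:,:400]=cv2.resize(w['img'][250:420,195:357],(400,420));H[:,400:]=cv2.resize(b['img'][200:410,150:350],(400,420))
cv2.imwrite('pics/h.png',H)
E
```

```text
clock: 5.85
position: [0.4725, 0.333, 0.2245]
tool_rot: [0.0, 0.707, 0.707, 0.001]
contact_force: [-0.1, -0.1, 0.6]
finger_gap: 0.0509
gripper_force: 0.0
```

View pics/h.png

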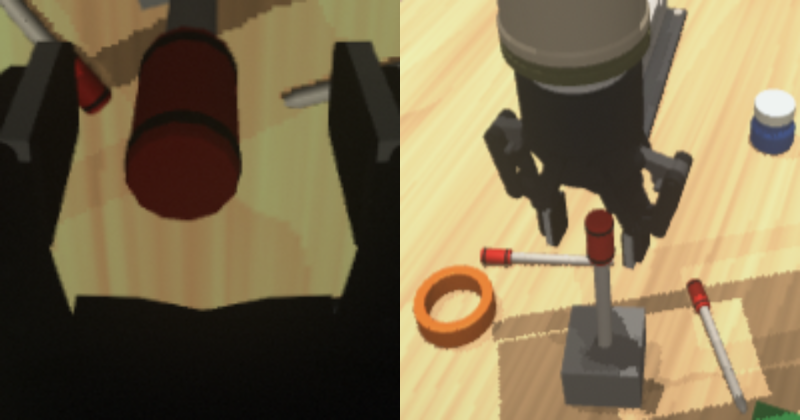

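The head sits between the fingers, slightly towards -x (wrist pixel (269,317)). I work out the offset.

Run:
```python
from h import *
w=cap('wrist');print(onz(w,269,316.8,.185,True), onz(w,195+185*.405,250+45*.405,.146,True),bot.get_obs()['position'])
```

```text
[0.46891619 0.33487164 0.185     ] [0.46868091 0.33726738 0.146     ] [0.47208916 0.33334341 0.22432733]
```

```bash
python3 -m crank '[[0.6,[-0.003,0.001,-0.003],0],[0.15,[-0.003,0.001,-0.003],0],[0.1,[-0.003,0.001,-0.003],0],[0.1,[-0.003,0.001,-0.003],0],[0.1,[-0.003,0.001,-0.003],0],[0,[-0.003,0.001,-0.003],0],[0,[-0.003,0.001,-0.003],0]]' 40
```

```text
clock: 6.92
position: [0.4688, 0.334, 0.2201]
tool_rot: [0.0, 0.707, 0.707, 0.0]
contact_force: [4.7, -0.4, -2.7]
finger_gap: 0.0192
gripper_force: 39.4
```

```bash
python3 -m crank '[[0,[0,0,0.01],0],[0,[0,0,0.03],0],[0,[0,0,0.06],0],[0,[0,0,0.1],0],[0,[0,0,0.14],0],[0,[0,0,0.16],0],[0,[0,0,0.16],0]]' 60
python3 -m crank '[[0,[0.02,-0.04,0],0],[0,[0.05,-0.10,0],0],[0,[0.08,-0.16,0],4],[0,[0.105,-0.22,0],8],[0,[0.12,-0.27,0],8],[0,[0.133,-0.31,0],8],[0,[0.133,-0.331,0],8],[0,[0.133,-0.331,0],8]]'
python3 - <<'E'
from h import *
w=cap('wrist');b=cap('side');a=cap('scene')
for n,c in zip('wba',(w,b,a)): np.savez(n+'3.npz',**c)
H=np.zeros((420,800,3),np.uint8)
H[:,:420]=cv2.resize(w['img'][210:420,175:385],(420,420));H[:,420:]=cv2.resize(b['img'][120:300,160:323],(380,420))
cv2.imwrite('pics/i.png',H)
E
```

```text
clock: 7.8
position: [0.4687, 0.3343, 0.381]
tool_rot: [0.0, 0.707, 0.707, 0.001]
contact_force: [-0.1, 0.4, -1.7]
finger_gap: 0.0187
gripper_force: 58.7
clock: 8.8
position: [0.6009, 0.002, 0.3777]
tool_rot: [-0.001, 0.657, 0.754, -0.001]
contact_force: [-0.6, 0.4, -2.0]
finger_gap: 0.0185
gripper_force: 58.6
```

View pics/i.png

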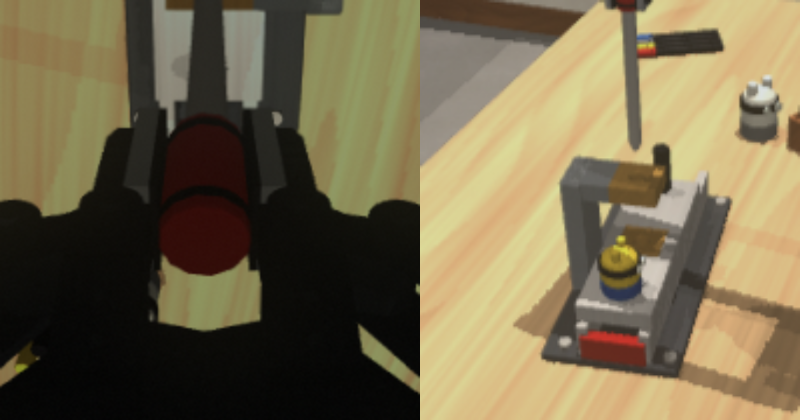

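Run:
```python
from h import *
w,b,a=[dict(np.load(n+'3.npz')) for n in 'wba']
def pr(c,P,f=False):
    K=np.array(c['intrinsics']);rv=np.array(c['rvec'],float);t=np.array(c['tvec'],float).reshape(3,1);P=np.array([[P]],float)
    return (cv2.fisheye.projectPoints(P,rv,t,K,np.zeros(4))[0] if f else cv2.projectPoints(P,rv,t,K,None)[0]).ravel().round(1)
H=np.zeros((600,800,3),np.uint8)
for k,(c,f) in enumerate(((w,True),(b,False),(a,False))):
    q=pr(c,[.602,.003,.167],f);print(q,pr(c,[.6024,.003,.138],f))
    s=50 if k==0 else 33
    x,y=[int(max(0,v)) for v in q-s];y=min(y,420-2*s)
    im=c['img'][y:y+2*s,x:x+2*s];print(x,y,im.shape,400/(2*s))
    im=cv2.resize(im,None,fx=(400 if k==0 else 396)/(2*s),fy=(400 if k==0 else 396)/(2*s),interpolation=2) if k==0 else cv2.resize(im,None,fx=4.5,fy=4.5,interpolation=2)
    oy,ox=[(0,0),(0,405),(300,405)][k];H[oy:oy+im.shape[0],ox:ox+im.shape[1]]=im[:600-oy]
cv2.imwrite('pics/j.png',H)
```

```text
[279.2 202. ] [279.5 193.9]
229 152 (100, 100, 3) 4.0
[252.7 183.9] [253.2 195.3]
219 150 (66, 66, 3) 6.0606060606060606
[256.  227.9] [256.5 235. ]
223 194 (66, 66, 3) 6.0606060606060606
```

View pics/j.png

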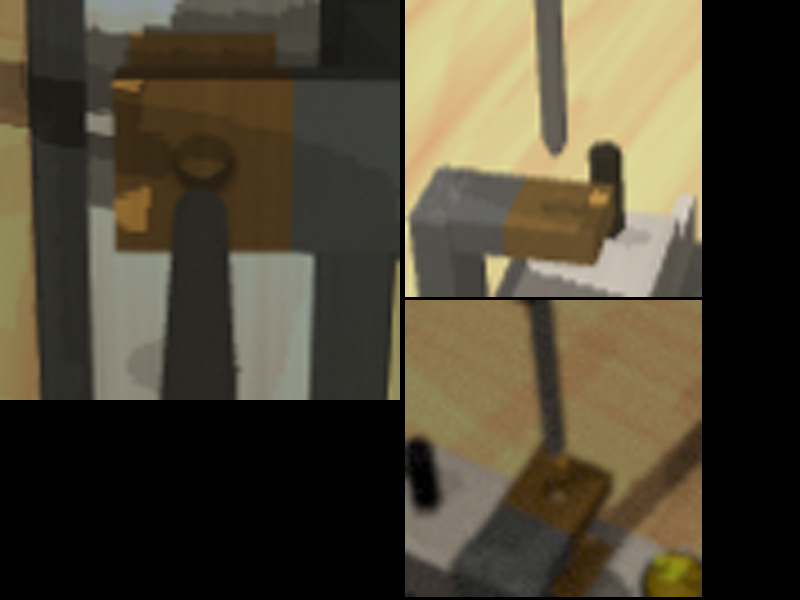

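Last view, nose and hole pixels: wrist nose (279,200.5), hole (280,192); side nose (252.1,184.4), hole (254.3,196.4); scene nose (255.9,228.4), hole (257,236.2).

Run:
```python
from h import *
w,b,a=[dict(np.load(n+'3.npz')) for n in 'wba']
nz=tri([ray(w,279,200.5,True),ray(b,252.1,184.4),ray(a,255.9,228.4)]);print('nose tri',nz)
for c,n,h,f in((w,(279,200.5),(280,192),True),(b,(252.1,184.4),(254.3,196.4),False),(a,(255.9,228.4),(257,236.2),False)):
    N=onz(c,*n,.167,f);Hh=onz(c,*h,.138,f);print(N.round(4),Hh.round(4),(Hh-N)[:2].round(4))
print(bot.get_obs()['position'])
```

```text
nose tri [0.60254584 0.00376347 0.1661158 ]
[0.6017 0.0044 0.167 ] [0.6027 0.0049 0.138 ] [0.001  0.0005]
[0.6025 0.0051 0.167 ] [0.5987 0.0061 0.138 ] [-0.0038  0.001 ]
[0.6033 0.0036 0.167 ] [0.6044 0.006  0.138 ] [0.0011 0.0023]
[0.60108079 0.00432015 0.37915091]
```

```bash
python3 -m crank '[[0,[0,0.001,-0.01],0],[0,[0,0.001,-0.02],0],[0,[0,0.001,-0.028],0],[0,[0,0.001,-0.034],0],[0,[0,0.001,-0.040],0],[0,[0,0.001,-0.045],0]]'
```

```text
clock: 9.7
position: [0.6015, 0.0039, 0.3346]
tool_rot: [0.0, 0.656, 0.755, -0.0]
contact_force: [-0.3, -1.0, -1.1]
finger_gap: 0.0189
gripper_force: 58.6
```

```bash
python3 -m crank '[[0,[0,0,-0.01],0],[0,[0,0,-0.02],0],[0,[0,0,-0.03],0],[0,[0,0,-0.04],0],[0,[0,0,-0.04],0]]'
```

```text
clock: 10.32
position: [0.601, 0.0041, 0.2934]
tool_rot: [-0.001, 0.656, 0.755, -0.001]
contact_force: [-1.1, 0.1, -1.9]
finger_gap: 0.019
gripper_force: 58.6
```

Through the upper bushing with no contact force. On into the lower one.

```bash
python3 -m crank '[[0,[0,0,-0.008],0],[0,[0,0,-0.016],0],[0,[0,0,-0.024],0],[0,[0,0,-0.030],0],[0,[0,0,-0.035],0]]'
```

```text
clock: 10.95
position: [0.6014, 0.004, 0.2594]
tool_rot: [-0.0, 0.656, 0.755, -0.0]
contact_force: [0.4, -0.9, -1.3]
finger_gap: 0.0188
gripper_force: 58.6
```

```bash
python3 -m crank '[[0,[0,0,-0.008],0],[0,[0,0,-0.015],0],[0,[0,0,-0.020],0],[0,[0,0,-0.0225],0],[0,[0,0,-0.0225],0],[0,[0,0,-0.0225],0],[0,[0,0,-0.0225],0],[0,[0,0,-0.0225],0]]'
python3 - <<'E'
from h import *
w=cap('wrist');b=cap('side');a=cap('scene')
for c,n in((a,'scene'),(b,'side')):
    hsv=cv2.cvtColor(c['img'],cv2.COLOR_BGR2HSV)
    m=cv2.inRange(hsv,np.array([0,150,40]),np.array([4,255,255]))|cv2.inRange(hsv,np.array([172,150,40]),np.array([180,255,255]))
    k,L,S,C=cv2.connectedComponentsWithStats(m)
    print(n,[(C[i].round(1).tolist(),int(S[i,4])) for i in range(1,k) if S[i,4]>15 and 200<C[i][0]<320])
o=bot.get_obs();print(o['position'],np.abs(o['joint_vel']).max())
E
```

```text
clock: 11.95
position: [0.6016, 0.004, 0.2376]
tool_rot: [0.0, 0.656, 0.755, 0.0]
contact_force: [-0.3, -0.6, -1.6]
finger_gap: 0.0183
gripper_force: 58.6
scene [([296.2, 275.7], 124)]
side [([242.5, 265.0], 122), ([298.5, 346.4], 72)]
[0.60157714 0.00399108 0.23752656] 0.0013233756052675224
```

```bash
python3 -c "
from plant import bot
print(bot.job_done())"
```

```text
the job is handed in; nothing more can be done
None
```

I handed the job in with the carriage pushed home and the pin through both bushings: by my estimate its nose is about 26 mm above the table, held upright and at rest at about 59 N; no pass/fail result came back.

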